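Find and mark the balance point of a mobile's crossbar

ROBOT

A 6-joint arm with a two-finger parallel gripper is mounted at the origin on the work surface. World frame = base frame: x ahead of the robot, y to its left, z up, the work surface at z = 0. Lengths are in mm, angles in rad, forces in N, time in s.
With the tool pointing down it reaches from about 300 to 775 mm from the base axis. Payload 14.6 kg.
Tool frame: the origin (TCP) lies on the centre line of the jaws, within the pads' length; the fingertips stand 14 mm ahead of it and the grasp point (between the pads) lies 5 mm behind it (ctrl.nose_length is the distance from the TCP to the fingertips, in mm); z points along the fingers, y is the line along which they close (so a half turn about z gives the same grasp; the last joint's range is limited). The gripper opens to 94 mm and grips with 3 to 60 N. Pads are 16 mm wide; open, the fingers measure 119 mm over their backs; the gripper's body (75 mm by 177 mm) begins 78 mm behind the grasp point.
Start: joints at [-1.276, 0.3, 1.521, -0, 1.321, -0.067], TCP at [194.67, -514.386, 219.446] pointing down, gripper open.
Joint ranges: [-3.03, 3.03], [-0.79, 2.21], [0.23, 2.52], [-1.04, 4.18], [0, 3.07], [-2.55, 2.55]. Speed limits (rad/s): [2.22, 2.22, 2.57, 3.14, 3.14, 3.14].

INTERFACE

Orientations are given as a 3x3 rotation matrix whose columns are the frame's x, y, z axes.
In Python, from cell import ctrl gives the robot as it stands.
- The arm moves only by the tool play_rows, never from a script. Its arguments are lists of equal length, an entry for each row: "linear": the shift along the tool's x, y, z in mm, a list of three; "angular": the turn, a rotation vector about the tool's x, y, z in rad, a list of three; "claw": the gripper command: -1 is shut, 1 is fully open, values between are in proportion. In form: {"linear": [[dx, dy, dz], ...], "angular": [[wx, wy, wz], ...], "claw": [claw, ...]}. A call has 1 to 20 rows; each row is the pose to reach, as a shift and turn from the pose commanded when the call began, along the tool's axes at that moment; what a row does not reach only later rows make up. A row lasts 1/10 s, in which the tool goes at most 50 mm and 8.59 degrees, less where a joint would pass 70% of its speed; a pose out of reach is approached as far as the arm can. A call with a gripper value outside its range is refused whole. The fingers move at their own pace and stop on an object; the grip force is fixed at half the most. Time passes only in rows, so rows that repeat a pose let the fingers close. It gives the time, the measured TCP pose, the force, the opening and the grip force at its end, in the units of the state.
- ctrl.get_state(): the state, without advancing time (a new reading comes with each control period).
- ctrl.camera(name): name is "scene" or "top"; returns a dict with "image" (420x560x3 uint8, red, green, blue), "fov_y" (degrees; the focal length in pixels is half the picture's height over the tangent of half this angle, whatever the lens; pixels are square), "cx", "cy" (the principal point, pixels), "R" (3x3) and "t" (3): a world point X has camera coordinates R X + t. Camera axes: x right, y down, z forward; pixel columns grow to the right and rows downward; lengths in mm; the calibration is good to about 2 mm. A picture is of the moment at which its call begins. There is no depth.
- ctrl.sign_off(): hands the job in; it is judged then, once.
Trained networks look in the newest picture that a camera, given by its name, has taken for a name from the list of things; names that differ only in an ending like _2 or _b are one class to them, and where a whole thing is asked for, a point or a joint stands for the part that bears it (a point fixed in the world has none). Each returns a list of dicts, best first, with "confidence" (0 to 1); they miss things now and then, are a little off and sometimes report something else, mostly with a low value. They report only what shows in the picture. A call takes as long as a camera call.
- ctrl.search_frame(camera, thing): "point" ([x, y, z] in mm, in the coordinates of the camera as it stood for that picture, good to about 4 mm: the middle of the surface that is visible of it).
- ctrl.cut_out(camera, thing): "region" (420x560 bool, what is visible of it).
- ctrl.place_of(camera, thing): "point" ([x, y, z] in mm, in the coordinates of the camera as it stood for that picture, good to about 4 mm: a listed point, or the origin of a listed thing).
The state is a dict: "time": time; "joints": joint angles; "dq": joint speeds; "tau": joint torques, N m; "tool_pos": TCP position; "eef_rot": TCP orientation; "force": force on the tool from outside, world axes, zero at the start; "wrist_torque": the same for the moment, N m; "width": finger opening in mm; "gripper_force": force on a finger pad.
Only numpy, scipy, OpenCV 4.12 (cv2) and the standard library are available. Lean on these libraries where they do the work, as an engineer would, in place of code of your own. Each camera call takes 0.05 s, during which the arm holds its last target. There are 200 camera calls.

TASK

Slide the wooden crossbar of the hanging mobile along its stand, out over the stand's front edge, until it only just tips nose-down onto the round rest, and let go of it. Then mark its balance point: set the metal saddle clip astride the crossbar, straight above that edge, and leave it sitting there. Do not lift the crossbar off the stand, and leave the cup, the box and the bowl where they are.

Things in the scene. Friction and masses are not known exactly. Their poses are not given: they have to be found in the camera images.
- edge (a point): middle of the fulcrum edge: front top edge of a fixed plywood block, 60 mm above the table. Block top 80 mm wide, 160 mm back from the edge; base board 120 mm wide, 12 thick. x level, the way to slide the crossbar (off the block); y along the edge; z up. Two guide strips 10 mm high, 36 mm apart, stand on the top 150 to 50 mm behind the edge, so the crossbar slides straight.
- rest: round wooden rod, 10 mm thick, fixed across the stand 120 mm ahead of the edge, its top 15 mm lower than the block's top. The tipped crossbar's nose lands on it, tilting the crossbar about 0.13 rad. Origin: on the table right under edge (not on the rod); axes as edge.
- bar_mid (a point): centre of the mobile's crossbar, an oak batten 320 mm long (x), 30 wide (y), 18 thick (z); x points to its nose, the end beyond the edge. It lies level on the block between the guides, tail end hanging free behind the block. A finger pressing on the tail can by friction keep it from tipping: slide it a few mm at a time and back off to see.
- clip_tab (a point): grasp point of the loose aluminium saddle clip (60 g), in its upright tab: tab 12 mm thick (x), 26 mm wide (y), 42 mm high, from 20 to 62 mm above the clip's feet; this point is 45 mm above the feet. The clip stands upright on the table on its two legs.
- clip_seat (a point): middle of the underside of the clip's bridge, 33 mm straight below clip_tab and 12 mm above its feet: the face that sits on the crossbar. Bridge 24 mm long (x, to lie along the crossbar, either way round), 52 mm wide (y), 8 mm thick; the legs are 7 mm thick, 12 mm long, with a 38 mm gap between them across y for the crossbar.
- cup: white paper cup, 72 mm across, 85 mm high, origin at its foot; leave it
- box: round lidded cardboard box, 88 mm across, 58 mm high, origin at its foot; leave it
- bowl: dark metal bowl, 110 mm across, 50 mm high, origin at its foot; leave it
- clip: the saddle clip as a whole, origin between its feet at their level, z up through the tab
- crossbar: the whole crossbar, origin mid-underside, axes as bar_mid. On its top are fixed a clay cone (42 mm wide, 42 high) 132 mm from the centre towards the nose and a clay dome (44 wide, 32 high) 132 mm towards the tail, of unknown weights: the balance point lies anywhere within 35 mm of the centre, to either side. In all 0.2 to 0.32 kg.

How it is judged (in metres and radians):
On the way:
1. the crossbar has tipped over the edge onto the rest, with the robot off it and the clip not yet on it (angle between bar_mid's own x axis and vertical above 1.66 rad and contact force between crossbar and rest above 0.001 N and contact force between crossbar and the fingers below 0.02 N and contact force between crossbar and clip below 0.02 N), for 0.2 s.
At the end, for the whole second after the job is handed in: The crossbar rests tipped (0.09 to 0.18 rad) with its nose on the rest, pressing under 0.22 N (edge within about 8 mm of the balance point). The clip sits astride it, bridge on its top, lengthwise within 0.25 rad and centred within 7 mm, 8 mm behind to 10 mm ahead of the edge, at rest (angle between bar_mid's own x axis and vertical between 1.66 and 1.75 rad and contact force between crossbar and rest between 0.001 and 0.22 N and x of clip_seat in the frame of edge between -0.008 and 0.01 m and z of clip_seat in the frame of bar_mid between 0.006 and 0.012 m and y of clip_seat in the frame of bar_mid between -0.007 and 0.007 m and angle between the z axis of clip_seat and the z axis of bar_mid, either way round below 0.1 rad and angle between clip_seat's own z axis and vertical below 0.4 rad and angle between the x axis of clip_seat and the x axis of bar_mid, either way round below 0.25 rad and linear speed of each of clip, crossbar below 0.02 m/s); the robot touches nothing.
It fails at once if the crossbar is lifted off the stand (z of bar_mid in the frame of edge above 0.035 m).
It fails at once if the cup, box or bowl is moved by more than 20 mm (distance of any of cup, box, bowl from where it was at the start of the episode above 0.02 m).
It also fails if it takes over 72 s, if anything falls off the work surface, if the arm or the gripper's body presses on something with over 40 N, if the wrist force passes 120 N, or if a joint passes its speed limit or range.

## Working session

There is one attempt and no reset: what is moved stays moved. The work goes in short steps, Python scripts to look and compute and a tool call to move; the robot and the scene stay as the last step left them, time stands still between calls to the robot, and variables do not carry over. Pictures are saved under pics/ and viewed, at most 10 in all, crops included, and the job is handed in when it is done.

Besides the shell and the picture viewer there is one more tool, called after ">>>" as name(argument=value, ...) on one line, values as JSON. play_rows: Moves the arm, as the interface text tells. Its arguments: {"type":"object","properties":{"linear":{"type":"array"},"angular":{"type":"array"},"claw":{"type":"array"}},"required":["linear","angular","claw"]}

```bash
ls; mkdir -p pics; cat > h.py <<'E'
import numpy as np, cv2
from cell import ctrl
np.set_printoptions(precision=1,suppress=True)
def cam(n):
    c=ctrl.camera(n); c['R']=np.array(c['R']);c['t']=np.array(c['t']);c['f']=210/np.tan(np.radians(c['fov_y'])/2)
    return c
def w(c,p): return c['R'].T@(np.array(p)-c['t'])
def px(c,X):
    q=c['R']@np.array(X,float)+c['t']; return np.array([c['cx']+c['f']*q[0]/q[2],c['cy']+c['f']*q[1]/q[2]])
def ray(c,uv,z):
    d=c['R'].T@np.array([(uv[0]-c['cx'])/c['f'],(uv[1]-c['cy'])/c['f'],1]); o=-c['R'].T@c['t']
    return o+d*(z-o[2])/d[2]
def save(c,n): cv2.imwrite('pics/'+n,cv2.cvtColor(c['image'],cv2.COLOR_RGB2BGR))
E
python3 - <<'E'
from h import *
for n in ['scene','top']:
    c=cam(n); save(c,n+'0.png'); print(n,c['R'],c['t'],c['fov_y'])
    for th in ['edge','rest','bar_mid','clip_tab','clip_seat','cup','box','bowl','clip','crossbar']:
        for r in ctrl.place_of(n,th)[:2]: print(th,round(r['confidence'],2),w(c,r['point']),px(c,w(c,r['point'])))
print(ctrl.get_state())
E
```

```text
pics
scene [[-0.4  0.9  0. ]
 [ 0.6  0.3 -0.8]
 [-0.7 -0.3 -0.6]] [ 248.4 -303.2 1319.7] 47.63953154735167
edge 0.93 [604.5  69.7  61.5] [318.  212.4]
rest 0.52 [445.7  -4.8  15. ] [310.2 177.6]
bar_mid 0.62 [611.3   0.2  72.5] [280. 199.]
clip_tab 0.61 [449.3  -2.8  47.2] [311.4 165.5]
clip_seat 0.8 [449.8  -5.   16.3] [309.4 178. ]
cup 0.74 [ 437.8 -188.8   -1.1] [234.5 161.4]
box 0.92 [459.5 207.9   1.9] [409.2 213.9]
bowl 0.62 [799.8 -42.2   0.5] [205.8 292.3]
clip 0.64 [447.   -2.7   0.6] [310.5 183.8]
crossbar 0.97 [609.9  -5.8  61.3] [277.1 202.7]
top [[-0.  -1.   0. ]
 [-1.   0.  -0.1]
 [ 0.1 -0.  -1. ]] [ -5.6 626.1 866.6] 43.32785039500407
edge 0.75 [609.1  70.4  56.1] [221.1 220.9]
bar_mid 0.61 [612.1  -5.9  74.5] [267.3 217. ]
clip_tab 0.84 [442.6  -5.6  49.2] [269.1 321.2]
clip_seat 0.68 [444.9  -2.9  12.9] [266.9 318. ]
cup 0.64 [ 442.  -194.    -2.6] [375.5 315.8]
box 0.84 [455.1 207.1  -0.6] [144.7 314.7]
bowl 0.95 [801.5 -43.4  -1.8] [284.4 117.5]
bowl 0.73 [444.6  -1.2  10.9] [265.9 318.1]
clip 0.78 [447.8  -3.   -0.5] [266.7 315.6]
crossbar 0.55 [612.1  -4.2  55.4] [266.  218.2]
{'time': 1.1, 'joints': array([-1.3,  0.3,  1.5, -0. ,  1.3, -0.1]), 'dq': array([ 0.,  0., -0., -0., -0.,  0.]), 'tau': array([ -0. , -53.2, -35.3,   0.1,   0. ,   0. ]), 'tool_pos': array([ 194.7, -514.4,  219.4]), 'eef_rot': array([[ 0.9,  0.4, -0. ],
       [ 0.4, -0.9,  0. ],
       [ 0. , -0. , -1. ]]), 'force': array([-0.3,  0.5, -0.2]), 'wrist_torque': array([-0.,  0., -0.]), 'gripper_force': 0.0, 'width': 93.70657575928715}
```

```bash
python3 - <<'E'
import cv2,numpy as np
a=cv2.imread('pics/scene0.png')[120:330,160:460];b=cv2.imread('pics/top0.png')[60:350,100:460]
cv2.imwrite('pics/s1.png',cv2.resize(a,(800,560),interpolation=2));cv2.imwrite('pics/t1.png',cv2.resize(b,(720,580),interpolation=2))
E
```

```text
(no output)
```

View pics/s1.png

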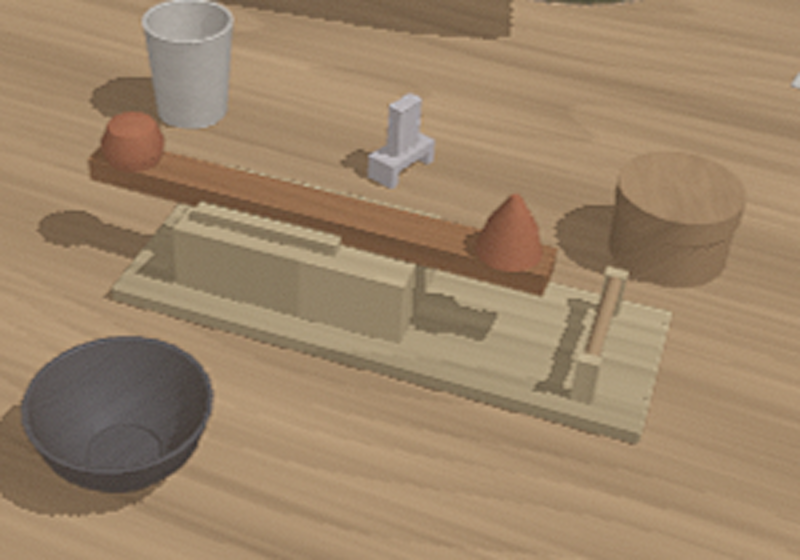

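View pics/t1.png

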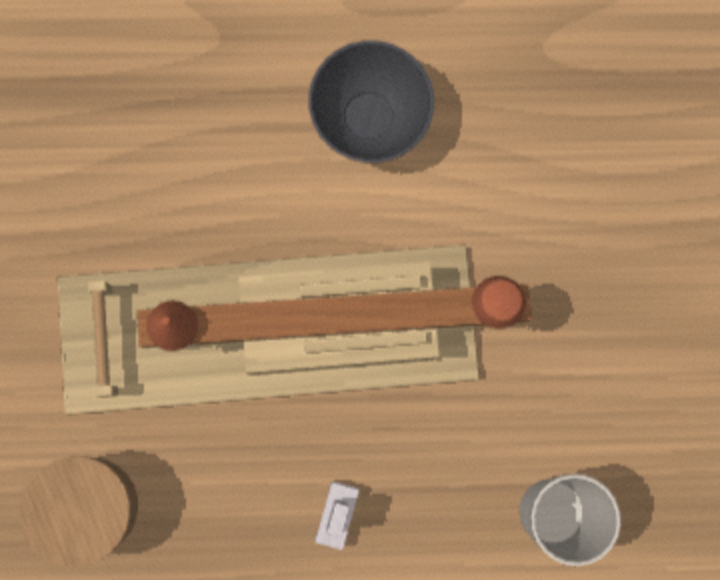

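```bash
cat >> h.py <<'E'
def barfit(c,u0=200,u1=330):
    r=ctrl.cut_out('top','crossbar'); m=r[0]['region']; out=[]
    us=np.arange(u0,u1,4); lo=[np.where(m[:,u])[0].min()-.5 for u in us]; hi=[np.where(m[:,u])[0].max()+.5 for u in us]
    return us,lo,hi,r[0]['confidence'],m
E
python3 - <<'E'
from h import *
s=ctrl.get_state(); print(s['eef_rot'].round(4).tolist())
c=cam('top'); print(-c['R'].T@c['t'])
us,lo,hi,cf,m=barfit(c); print(cf)
A=np.array([ray(c,(u+.0,a),78) for u,a in zip(us,lo)]);B=np.array([ray(c,(u,a),78) for u,a in zip(us,hi)])
for P in (A,B): 
    k=np.polyfit(P[:,1],P[:,0],1); print('line x=',k[0].round(4),'*y+',k[1], 'res',(P[:,0]-np.polyval(k,P[:,1])).std())
ys,xs=np.where(m); print('mask cols',xs.min(),xs.max(), ray(c,(xs.min(),225),78),ray(c,(xs.max(),212),78))
m2=ctrl.cut_out('top','clip')[0]['region'].astype(np.uint8)
print(cv2.minAreaRect(cv2.findNonZero(m2)), [ray(c,p,20) for p in cv2.boxPoints(cv2.minAreaRect(cv2.findNonZero(m2)))])
img=c['image'][180:270,150:380]; cv2.imwrite('pics/t2.png',cv2.cvtColor(cv2.resize(img,None,fx=3.4,fy=3.4,interpolation=cv2.INTER_CUBIC),cv2.COLOR_RGB2BGR))
cc=c['image'][280:350,230:310]; cv2.imwrite('pics/c2.png',cv2.cvtColor(cv2.resize(cc,None,fx=7,fy=7,interpolation=cv2.INTER_CUBIC),cv2.COLOR_RGB2BGR))
E
```

```text
[[0.9353, 0.354, -0.0], [0.354, -0.9353, 0.0001], [0.0, -0.0001, -1.0]]
[522.3  17.9 932.7]
0.76
line x= -0.0495 *y+ 626.2962233522683 res 0.5740164942596658
line x= -0.0462 *y+ 594.6045012817307 res 0.5929903505018782
mask cols 169 364 [602.1 152.9  78. ] [ 616.8 -164.5   78. ]
((268.3529968261719, 317.0882568359375), (14.309601783752441, 31.044557571411133), 14.03624439239502) [array([425.2,  13.4,  20. ]), array([475.2,  -0.5,  20. ]), array([468.8, -24.1,  20. ]), array([418.8, -10. ,  20. ])]
```

View pics/t2.png

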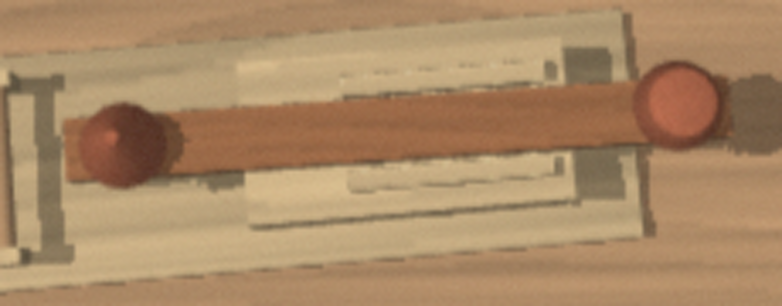

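View pics/c2.png

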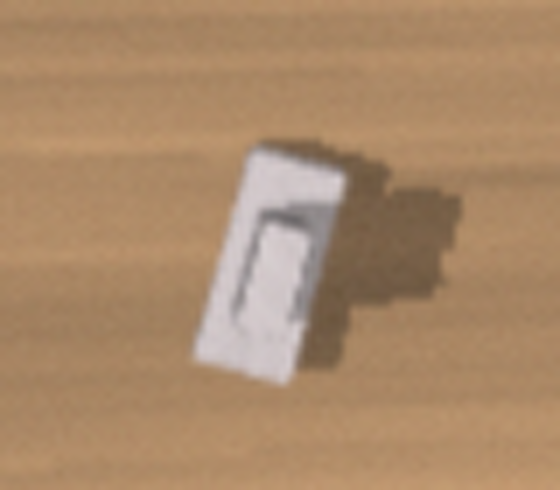

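The top view shows the bar's nose at left (170,225), the block's front edge from (219.7,198.2) to (223.5,245.3), and the clip turned with corners (267,301), (280,305), (271,335), (258,331).

```bash
python3 - <<'E'
from h import *
c=cam('top')
a=ray(c,(219.7,198.2),60);b=ray(c,(223.5,245.3),60);print(a,b,np.linalg.norm(a-b),(a+b)/2)
P=np.array([ray(c,p,20) for p in [(266.9,300.7),(279.6,304.6),(271.4,335),(257.6,331.4)]]);print(P,P.mean(0))
d=(P[0]+P[1]-P[2]-P[3])/2;print('clip y ang',np.degrees(np.arctan2(d[1],d[0])),np.linalg.norm(d))
r=ctrl.place_of('top','edge');print([w(c,x['point']) for x in r[:1]])
c=cam('scene')
for X in [(610.5,-5,78),(610.7-.048*160,-5+160,78),(610.7+.048*160,-5-160,78),*((a+b)/2,),a,b]: print(px(c,X))
# scene: block front-top corners
print(ray(c,(160+412/2.667,120+280/2.667),60))
E
```

```text
[646.7  72.   60. ] [568.4  66.8  60. ] 78.49631504427455 [607.5  69.4  60. ]
[[474.5  -3.4  20. ]
 [467.3 -24.9  20. ]
 [416.9  -9.7  20. ]
 [423.6  13.5  20. ]] [445.6  -6.2  20. ]
clip y ang -17.595892929777353 53.106507560318995
[array([610.7,  67.3,  60.6])]
[277.5 195.4]
[367.2 218.1]
[196.9 175.2]
[317.2 214.1]
[310.3 227.7]
[323.6 201.4]
[637.1  75.8  60. ]
```

>>> play_rows(linear=[[511, -148, 40], [511, -148, 40], [511, -148, 40], [511, -148, 40], [511, -148, 40], [511, -148, 40], [511, -148, 40], [511, -148, 40], [511, -148, 40], [511, -148, 40], [511, -148, 40], [511, -148, 40], [511, -148, 40], [511, -148, 40], [511, -148, 134], [511, -148, 134], [511, -148, 134], [511, -148, 134], [511, -148, 134]], angular=[[0, 0, 0.313], [0, 0, 0.313], [0, 0, 0.313], [0, 0, 0.313], [0, 0, 0.313], [0, 0, 0.313], [0, 0, 0.313], [0, 0, 0.313], [0, 0, 0.313], [0, 0, 0.313], [0, 0, 0.313], [0, 0, 0.313], [0, 0, 0.313], [0, 0, 0.313], [0, 0, 0.313], [0, 0, 0.313], [0, 0, 0.313], [0, 0, 0.313], [0, 0, 0.313]], claw=[-1, -1, -1, -1, -1, -1, -1, -1, -1, -1, -1, -1, -1, -1, -1, -1, -1, -1, -1])

```text
time: 3.3
tool_pos: [621.2, -196.0, 88.7]
eef_rot: [[0.999, 0.048, 0.004], [0.048, -0.999, -0.002], [0.004, 0.002, -1.0]]
force: [-0.5, -1.0, -0.4]
width: 0.5
gripper_force: 0.0
```

>>> play_rows(linear=[[0, -8, 0], [0, -16, 0], [0, -24, 0], [0, -32, 0], [0, -40, 0], [0, -48, 0], [0, -53, 0], [0, -53, 0], [0, -53, 0], [0, -53, 0]], angular=[[0, 0, 0], [0, 0, 0], [0, 0, 0], [0, 0, 0], [0, 0, 0], [0, 0, 0], [0, 0, 0], [0, 0, 0], [0, 0, 0], [0, 0, 0]], claw=[-1, -1, -1, -1, -1, -1, -1, -1, -1, -1])

```text
time: 4.3
tool_pos: [618.0, -141.5, 86.0]
eef_rot: [[0.999, 0.049, 0.001], [0.049, -0.999, 0.0], [0.001, -0.0, -1.0]]
force: [0.6, -0.3, 4.8]
width: 0.7
gripper_force: 2.3
```

```bash
python3 - <<'E'
from h import *
c=cam('scene'); save(c,'s3.png')
img=c['image'][100:270,170:420]; cv2.imwrite('pics/s3c.png',cv2.cvtColor(cv2.resize(img,None,fx=3,fy=3,interpolation=cv2.INTER_CUBIC),cv2.COLOR_RGB2BGR))
for th in ['bar_mid','crossbar']:
    for n in ['scene','top']:
        c=cam(n); print(n,[(w(c,x['point']),x['confidence']) for x in ctrl.place_of(n,th)[:1]])
s=ctrl.get_state();print(s['tool_pos'],s['force'])
E
```

```text
scene [(array([606.9,  31.5,  73.3]), 0.75)]
top [(array([614.1,  23.2,  72.7]), 0.73)]
scene [(array([610.6,  27.4,  61.9]), 0.56)]
top [(array([612.5,  28.5,  59.1]), 0.7)]
[ 618.  -141.5   86. ] [-0.3  0.   5.4]
```

View pics/s3c.png

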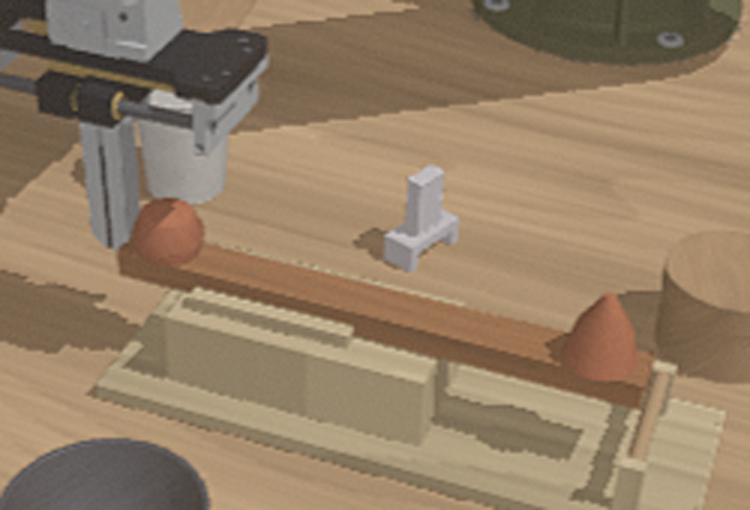

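```bash
python3 - <<'E'
from h import *
print(ctrl.nose_length)
E
```

```text
14.0
```

>>> play_rows(linear=[[0, 5, 0], [0, 10, 0], [0, 10, -1], [0, 10, -1]], angular=[[0, 0, 0], [0, 0, 0], [0, 0, 0], [0, 0, 0]], claw=[-1, -1, -1, -1])

```text
time: 5.15
tool_pos: [618.0, -152.2, 86.3]
eef_rot: [[0.999, 0.048, -0.0], [0.048, -0.999, 0.0], [-0.0, -0.0, -1.0]]
force: [1.5, 0.2, 0.5]
width: 0.2
gripper_force: 0.0
```

```bash
cat >> h.py <<'E'
def bar():
    """axis position of bar mid from both nets + tail/nose columns in the top view"""
    for n in ['scene','top']:
        c=cam(n); o=[]
        for th in ['bar_mid','crossbar']:
            r=ctrl.place_of(n,th)
            if r: o.append(w(c,r[0]['point']))
        print(n,*o)
    r=ctrl.cut_out('top','crossbar')
    if r:
        ys,xs=np.where(r[0]['region']); print('top cols',xs.min(),xs.max(),'nose',ray(c,(xs.min(),225),78)[1],'tail',ray(c,(xs.max(),212),78)[1])
    s=ctrl.get_state();print(s['time'],s['tool_pos'],s['force'])
    c=cam('scene'); r=ctrl.cut_out('scene','crossbar')
    if r: ys,xs=np.where(r[0]['region']); print('scene rows/cols',ys.min(),ys.max(),xs.min(),xs.max())
    return c
E
python3 - <<'E'
from h import *
c=bar()
img=c['image'][100:270,170:420]; cv2.imwrite('pics/s4c.png',cv2.cvtColor(cv2.resize(img,None,fx=3,fy=3,interpolation=cv2.INTER_CUBIC),cv2.COLOR_RGB2BGR))
E
```

```text
scene [610.6  32.1  75.7] [613.4  30.   60.4]
top [614.   22.1  71.5] [610.1  28.1  56.3]
top cols 147 312 nose 188.02223251141743 tail -79.00370679084284
5.5 [ 618.1 -152.    86.4] [-0.3 -0.7 -0.5]
scene rows/cols 165 236 209 389
```

View pics/s4c.png

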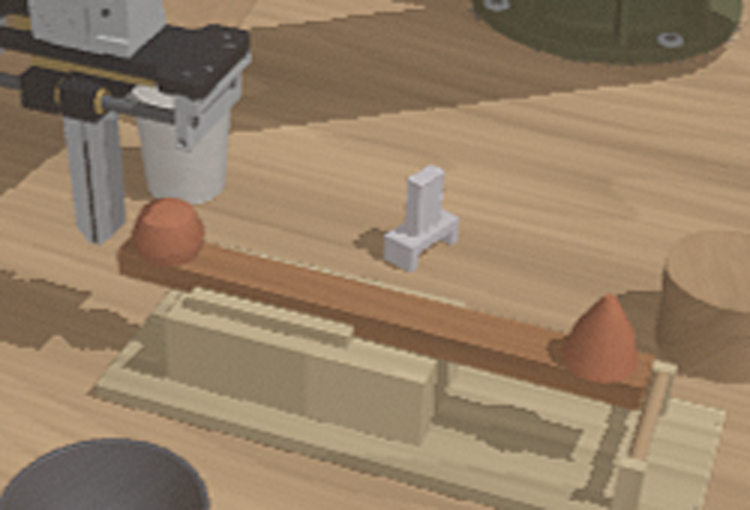

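>>> play_rows(linear=[[0, -8, 0], [0, -16, 0], [0, -16, 0], [0, -16, 0], [0, -8, 0], [0, -6, 0], [0, -6, 0], [0, -6, 0]], angular=[[0, 0, 0], [0, 0, 0], [0, 0, 0], [0, 0, 0], [0, 0, 0], [0, 0, 0], [0, 0, 0], [0, 0, 0]], claw=[-1, -1, -1, -1, -1, -1, -1, -1])

```text
time: 6.4
tool_pos: [617.8, -146.4, 86.4]
eef_rot: [[0.999, 0.048, -0.0], [0.048, -0.999, 0.0], [-0.0, -0.0, -1.0]]
force: [-0.8, -0.5, -0.3]
width: 0.5
gripper_force: 0.0
```

```bash
cat >> h.py <<'E'
def look():
    c=cam('scene'); r=ctrl.cut_out('scene','crossbar')
    if r: ys,xs=np.where(r[0]['region']); print('scene rows/cols',ys.min(),ys.max(),xs.min(),xs.max(),r[0]['confidence'])
    c=cam('top'); r=ctrl.cut_out('top','crossbar')
    if r: ys,xs=np.where(r[0]['region']); print('top cols',xs.min(),xs.max(),'nose',ray(c,(xs.min(),225),78)[1])
    s=ctrl.get_state();print(s['time'],s['tool_pos'],s['force'])
E
python3 -c "from h import *; look()"
```

```text
scene rows/cols 167 237 213 391 0.93
6.6 [ 617.8 -146.1   86.4] [0.3 0.7 0.3]
```

>>> play_rows(linear=[[0, -8, 0], [0, -14, 0], [0, -14, 0], [0, -14, 0], [0, -8, 0], [0, -4, 0], [0, -4, 0], [0, -4, 0]], angular=[[0, 0, 0], [0, 0, 0], [0, 0, 0], [0, 0, 0], [0, 0, 0], [0, 0, 0], [0, 0, 0], [0, 0, 0]], claw=[-1, -1, -1, -1, -1, -1, -1, -1])

```text
time: 7.4
tool_pos: [617.6, -142.5, 86.4]
eef_rot: [[0.999, 0.048, -0.0], [0.048, -0.999, 0.0], [-0.0, -0.0, -1.0]]
force: [-0.4, -0.6, -0.0]
width: 0.6
gripper_force: 0.0
```

```bash
python3 -c "from h import *; look()"
```

```text
scene rows/cols 167 238 215 395 0.61
top cols 141 304 nose 197.58554725115624
7.6 [ 617.6 -142.1   86.4] [-0.3  0.  -0.5]
```

>>> play_rows(linear=[[0, -8, 0], [0, -14, 0], [0, -14, 0], [0, -14, 0], [0, -8, 0], [0, -4, 0], [0, -4, 0], [0, -4, 0]], angular=[[0, 0, 0], [0, 0, 0], [0, 0, 0], [0, 0, 0], [0, 0, 0], [0, 0, 0], [0, 0, 0], [0, 0, 0]], claw=[-1, -1, -1, -1, -1, -1, -1, -1])

```text
time: 8.4
tool_pos: [617.4, -138.5, 86.4]
eef_rot: [[0.999, 0.048, -0.0], [0.048, -0.999, 0.0], [-0.0, -0.0, -1.0]]
force: [-0.4, -0.0, -0.0]
width: 0.4
gripper_force: 0.0
```

```bash
python3 -c "from h import *; look()"
```

```text
scene rows/cols 168 239 217 396 0.62
top cols 138 301 nose 202.36405302006966
8.6 [ 617.4 -138.1   86.5] [ 0.1 -0.5  0.2]
```

>>> play_rows(linear=[[0, -8, 0], [0, -14, 0], [0, -14, 0], [0, -14, 0], [0, -8, 0], [0, -4, 0], [0, -4, 0], [0, -4, 0]], angular=[[0, 0, 0], [0, 0, 0], [0, 0, 0], [0, 0, 0], [0, 0, 0], [0, 0, 0], [0, 0, 0], [0, 0, 0]], claw=[-1, -1, -1, -1, -1, -1, -1, -1])

```text
time: 9.4
tool_pos: [617.2, -134.5, 86.3]
eef_rot: [[0.999, 0.048, -0.0], [0.048, -0.999, 0.0], [-0.0, -0.0, -1.0]]
force: [0.1, 0.8, -0.6]
width: 0.7
gripper_force: 0.0
```

```bash
python3 -c "from h import *; look()"
```

```text
scene rows/cols 169 239 219 399 0.95
top cols 136 298 nose 205.54855721323625
9.6 [ 617.2 -134.1   86.4] [-0.2 -0.  -0.4]
```

>>> play_rows(linear=[[0, -8, 0], [0, -14, 0], [0, -14, 0], [0, -14, 0], [0, -8, 0], [0, -4, 0], [0, -4, 0], [0, -4, 0]], angular=[[0, 0, 0], [0, 0, 0], [0, 0, 0], [0, 0, 0], [0, 0, 0], [0, 0, 0], [0, 0, 0], [0, 0, 0]], claw=[-1, -1, -1, -1, -1, -1, -1, -1])

```text
time: 10.4
tool_pos: [617.0, -130.5, 86.4]
eef_rot: [[0.999, 0.048, -0.0], [0.048, -0.999, 0.0], [-0.0, -0.0, -1.0]]
force: [-0.0, -0.4, 0.3]
width: 0.2
gripper_force: 0.0
```

```bash
python3 -c "from h import *; look()"
```

```text
scene rows/cols 168 240 221 401 0.76
top cols 133 296 nose 210.32356504841212
10.6 [ 617.  -130.1   86.4] [-1.1 -0.6 -0.3]
```

>>> play_rows(linear=[[0, -8, 0], [0, -14, 0], [0, -14, 0], [0, -14, 0], [0, -8, 0], [0, -4, 0], [0, -4, 0], [0, -4, 0]], angular=[[0, 0, 0], [0, 0, 0], [0, 0, 0], [0, 0, 0], [0, 0, 0], [0, 0, 0], [0, 0, 0], [0, 0, 0]], claw=[-1, -1, -1, -1, -1, -1, -1, -1])

```text
time: 11.4
tool_pos: [616.8, -126.5, 86.4]
eef_rot: [[0.999, 0.048, -0.0], [0.048, -0.999, 0.0], [-0.0, -0.0, -1.0]]
force: [0.4, -0.1, 0.3]
width: 0.4
gripper_force: 0.0
```

```bash
python3 -c "from h import *; look()"
```

```text
top cols 131 293 nose 213.50573856605345
11.6 [ 616.8 -126.1   86.5] [0.4 0.3 0.3]
```

```bash
cat >> h.py <<'E'
def look():
    for k in range(3):
        c=cam('scene'); r=ctrl.cut_out('scene','crossbar')
        if r: ys,xs=np.where(r[0]['region']); print('scene rows/cols',ys.min(),ys.max(),xs.min(),xs.max(),r[0]['confidence']); break
    c=cam('top'); r=ctrl.cut_out('top','crossbar')
    if r: ys,xs=np.where(r[0]['region']); print('top cols',xs.min(),xs.max(),'nose',ray(c,(xs.min(),225),78)[1])
    s=ctrl.get_state();print(s['time'],s['tool_pos'],s['force'])
E
python3 -c "from h import *; look()"
```

```text
scene rows/cols 170 240 223 403 0.58
top cols 131 293 nose 213.50573856605345
11.8 [ 616.8 -126.1   86.4] [ 1.  -0.9 -0.3]
```

>>> play_rows(linear=[[0, -8, 0], [0, -14, 0], [0, -14, 0], [0, -14, 0], [0, -8, 0], [0, -4, 0], [0, -4, 0], [0, -4, 0]], angular=[[0, 0, 0], [0, 0, 0], [0, 0, 0], [0, 0, 0], [0, 0, 0], [0, 0, 0], [0, 0, 0], [0, 0, 0]], claw=[-1, -1, -1, -1, -1, -1, -1, -1])

```text
time: 12.6
tool_pos: [616.6, -122.5, 86.4]
eef_rot: [[0.999, 0.048, -0.0], [0.048, -0.999, 0.0], [-0.0, -0.0, -1.0]]
force: [0.8, 0.7, 0.4]
width: 0.3
gripper_force: 0.0
```

```bash
python3 -c "from h import *; look()"
```

```text
scene rows/cols 170 241 225 405 0.74
top cols 129 290 nose 216.68698052985783
12.8 [ 616.6 -122.1   86.4] [-0.4 -0.4 -0.4]
```

>>> play_rows(linear=[[0, -8, 0], [0, -14, 0], [0, -14, 0], [0, -14, 0], [0, -8, 0], [0, -4, 0], [0, -4, 0], [0, -4, 0]], angular=[[0, 0, 0], [0, 0, 0], [0, 0, 0], [0, 0, 0], [0, 0, 0], [0, 0, 0], [0, 0, 0], [0, 0, 0]], claw=[-1, -1, -1, -1, -1, -1, -1, -1])

```text
time: 13.6
tool_pos: [616.4, -118.5, 86.4]
eef_rot: [[0.999, 0.048, -0.0], [0.048, -0.999, 0.0], [-0.0, -0.0, -1.0]]
force: [0.9, 0.6, 0.6]
width: 0.6
gripper_force: 0.0
```

```bash
python3 -c "from h import *; look()"
```

```text
scene rows/cols 171 241 228 408 0.91
top cols 126 287 nose 221.45709770673483
13.8 [ 616.4 -118.1   86.5] [-0.1  0.2 -0. ]
```

>>> play_rows(linear=[[0, -8, 0], [0, -14, 0], [0, -14, 0], [0, -14, 0], [0, -8, 0], [0, -4, 0], [0, -4, 0], [0, -4, 0]], angular=[[0, 0, 0], [0, 0, 0], [0, 0, 0], [0, 0, 0], [0, 0, 0], [0, 0, 0], [0, 0, 0], [0, 0, 0]], claw=[-1, -1, -1, -1, -1, -1, -1, -1])

```text
time: 14.6
tool_pos: [616.2, -114.5, 86.4]
eef_rot: [[0.999, 0.048, -0.0], [0.048, -0.999, 0.0], [-0.0, -0.0, -1.0]]
force: [-0.4, 0.3, -0.1]
width: 0.8
gripper_force: 0.0
```

```bash
python3 -c "from h import *; look()"
```

```text
scene rows/cols 171 243 229 411 0.88
top cols 123 284 nose 226.2251211870192
14.8 [ 616.2 -114.1   86.4] [ 0.4 -0.8  0.1]
```

>>> play_rows(linear=[[0, -8, 0], [0, -14, 0], [0, -14, 0], [0, -14, 0], [0, -8, 0], [0, -4, 0], [0, -4, 0], [0, -4, 0]], angular=[[0, 0, 0], [0, 0, 0], [0, 0, 0], [0, 0, 0], [0, 0, 0], [0, 0, 0], [0, 0, 0], [0, 0, 0]], claw=[-1, -1, -1, -1, -1, -1, -1, -1])

```text
time: 15.6
tool_pos: [616.0, -110.5, 86.4]
eef_rot: [[0.999, 0.048, -0.0], [0.048, -0.999, 0.0], [-0.0, -0.0, -1.0]]
force: [0.3, 0.5, -0.8]
width: 0.7
gripper_force: 0.0
```

```bash
python3 -c "from h import *; look()"
```

```text
scene rows/cols 171 243 232 413 0.67
top cols 121 282 nose 229.40264102304945
15.8 [ 616.1 -110.1   86.4] [ 0.4 -0.3  0.1]
```

>>> play_rows(linear=[[0, -8, 0], [0, -14, 0], [0, -14, 0], [0, -14, 0], [0, -8, 0], [0, -4, 0], [0, -4, 0], [0, -4, 0]], angular=[[0, 0, 0], [0, 0, 0], [0, 0, 0], [0, 0, 0], [0, 0, 0], [0, 0, 0], [0, 0, 0], [0, 0, 0]], claw=[-1, -1, -1, -1, -1, -1, -1, -1])

```text
time: 16.6
tool_pos: [615.8, -106.5, 86.4]
eef_rot: [[0.999, 0.048, -0.0], [0.048, -0.999, 0.0], [-0.0, -0.0, -1.0]]
force: [0.2, 0.2, 0.4]
width: 0.7
gripper_force: 0.0
```

```bash
python3 -c "from h import *; look()"
```

```text
scene rows/cols 172 244 234 416 0.69
top cols 118 279 nose 234.16717807095625
16.8 [ 615.8 -106.1   86.4] [ 0.5  0.1 -0.8]
```

>>> play_rows(linear=[[0, -8, 0], [0, -14, 0], [0, -14, 0], [0, -14, 0], [0, -8, 0], [0, -4, 0], [0, -4, 0], [0, -4, 0]], angular=[[0, 0, 0], [0, 0, 0], [0, 0, 0], [0, 0, 0], [0, 0, 0], [0, 0, 0], [0, 0, 0], [0, 0, 0]], claw=[-1, -1, -1, -1, -1, -1, -1, -1])

```text
time: 17.6
tool_pos: [615.6, -102.5, 86.4]
eef_rot: [[0.999, 0.048, -0.0], [0.048, -0.999, 0.0], [-0.0, -0.0, -1.0]]
force: [-0.5, 0.3, 0.6]
width: 0.2
gripper_force: 0.0
```

```bash
python3 -c "from h import *; look()"
```

```text
scene rows/cols 166 252 234 417 0.83
top cols 119 276 nose 232.57923134783385
17.8 [ 615.6 -102.1   86.4] [-0.2 -0.2  0.3]
```

>>> play_rows(linear=[[0, 25, 0], [0, 30, -40], [0, 30, -80], [0, 30, -120], [-165, -105, -120], [-165, -105, -120], [-165, -105, -120], [-165, -105, -120], [-165, -105, -120], [-165, -105, -80], [-165, -105, -30], [-165, -105, 15], [-165, -105, 35], [-165, -105, 45], [-165, -105, 45], [-165, -105, 45], [-165, -105, 45], [-165, -105, 45]], angular=[[0, 0, 0], [0, 0, 0], [0, 0, 0], [0, 0, 0], [0, 0, 0.336], [0, 0, 0.336], [0, 0, 0.336], [0, 0, 0.336], [0, 0, 0.336], [0, 0, 0.336], [0, 0, 0.336], [0, 0, 0.336], [0, 0, 0.336], [0, 0, 0.336], [0, 0, 0.336], [0, 0, 0.336], [0, 0, 0.336], [0, 0, 0.336]], claw=[-1, -1, -1, -1, -0.2, -0.2, -0.2, -0.2, -0.2, -0.2, -0.2, -0.2, -0.2, -0.2, -0.2, -0.2, -0.2, -0.2])

```text
time: 19.6
tool_pos: [446.3, -5.4, 42.4]
eef_rot: [[0.959, -0.283, 0.002], [-0.283, -0.959, -0.0], [0.002, -0.0, -1.0]]
force: [-1.1, 0.3, 0.0]
width: 37.8
gripper_force: 0.0
```

```bash
python3 - <<'E'
from h import *
look()
c=cam('scene')
a=c['image'][100:270,170:420]; a=cv2.resize(a,None,fx=3,fy=3,interpolation=cv2.INTER_CUBIC); cv2.imwrite('pics/s5.png',cv2.cvtColor(a,cv2.COLOR_RGB2BGR))
E
```

```text
scene rows/cols 166 253 236 416 0.97
top cols 119 313 nose 232.57923134783385
19.8 [445.9  -5.4  41.8] [-0.3 -0.   1.2]
```

View pics/s5.png

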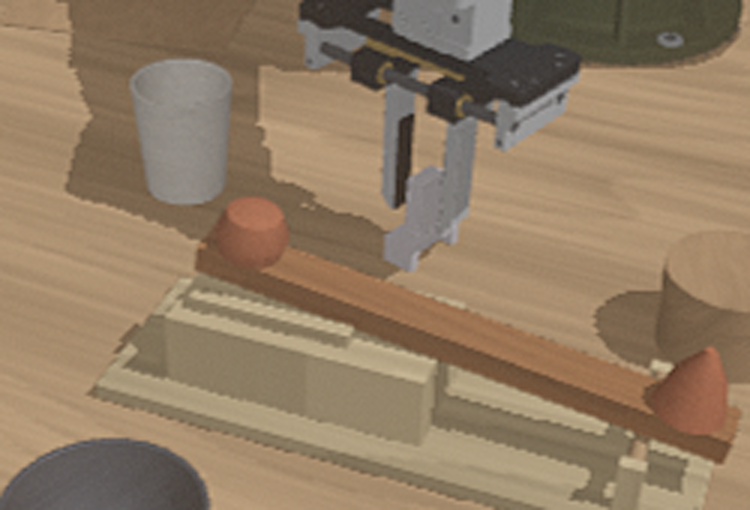

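The bar lies tipped on the rest, nose at (735,450) in the crop, and the fingers straddle the clip's tab at (425,195). Closing and lifting now.

>>> play_rows(linear=[[0, 0, 0], [0, 0, 0], [0, 0, 0], [0, 0, 0], [0, 0, 0], [0, 0, -30], [0, 0, -70], [0, 0, -110], [0, 0, -125], [44, -42, -125], [88, -84, -125], [130, -124, -125], [130, -124, -125], [130, -124, -125], [130, -124, -125], [130, -124, -125]], angular=[[0, 0, 0], [0, 0, 0], [0, 0, 0], [0, 0, 0], [0, 0, 0], [0, 0, 0], [0, 0, 0], [0, 0, 0], [0, 0, 0], [0, 0, -0.12], [0, 0, -0.24], [0, 0, -0.335], [0, 0, -0.335], [0, 0, -0.335], [0, 0, -0.335], [0, 0, -0.335]], claw=[-1, -1, -1, -1, -1, -1, -1, -1, -1, -1, -1, -1, -1, -1, -1, -1])

```text
time: 21.45
tool_pos: [604.9, 76.3, 166.4]
eef_rot: [[0.999, 0.047, -0.0], [0.047, -0.999, -0.0], [-0.0, 0.0, -1.0]]
force: [-0.4, -0.3, 0.1]
width: 11.9
gripper_force: 30.0
```

>>> play_rows(linear=[[0, 0, 10], [0, 0, 20], [0, 0, 20], [0, 0, 20]], angular=[[-0.07, 0, 0], [-0.13, 0, 0], [-0.13, 0, 0], [-0.13, 0, 0]], claw=[-1, -1, -1, -1])

```text
time: 21.85
tool_pos: [605.2, 76.6, 147.0]
eef_rot: [[0.999, 0.047, 0.006], [0.048, -0.991, -0.128], [0.0, 0.128, -0.992]]
force: [-0.1, -0.5, -0.7]
width: 11.7
gripper_force: 30.0
```

```bash
python3 - <<'E'
from h import *
look()
for n in ['scene','top']:
    c=cam(n); save(c,n+'6.png')
    for th in ['edge','bar_mid','clip_tab','clip_seat','clip']:
        for r in ctrl.place_of(n,th)[:1]: print(n,th,round(r['confidence'],2),w(c,r['point']))
    sl=(slice(90,270),slice(230,430)) if n=='scene' else (slice(150,290),slice(100,300))
    cv2.imwrite('pics/%s6c.png'%n,cv2.cvtColor(cv2.resize(c['image'][sl],None,fx=3.3,fy=3.3,interpolation=cv2.INTER_CUBIC),cv2.COLOR_RGB2BGR))
E
```

```text
scene rows/cols 166 253 236 416 0.67
top cols 226 313 nose 61.31635617196693
22.05 [605.7  76.2 147.2] [ 0.6 -0.1 -0.4]
scene edge 0.86 [605.9  67.   58.3]
scene bar_mid 0.86 [613.2  82.8  70.9]
scene clip_tab 0.58 [608.   76.2 152.4]
scene clip_seat 0.92 [608.3  72.5 123.7]
scene clip 0.83 [608.   72.6 109.4]
top edge 0.63 [610.4  70.8  56.1]
top bar_mid 0.82 [611.   76.4  67.7]
```

View pics/scene6c.png

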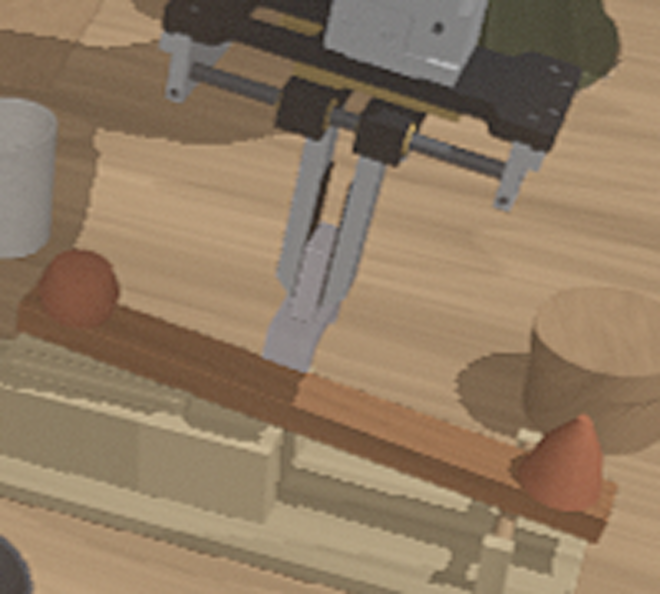

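```bash
python3 - <<'E'
from h import *
c=cam('scene'); s=ctrl.get_state(); T=s['tool_pos'];R=s['eef_rot']
F=5;u0,v0,W,H=290,150,140,112
img=cv2.resize(cv2.cvtColor(c['image'],cv2.COLOR_RGB2BGR)[v0:v0+H,u0:u0+W],None,fx=F,fy=F,interpolation=cv2.INTER_CUBIC)
def pl(P,col,cl=True):
    q=np.array([(px(c,X)-[u0,v0]+.5)*F for X in P]).round().astype(np.int32); cv2.polylines(img,[q],cl,col,1)
cz=-R[:,2];ax=R[:,1];ay=R[:,0]
tab=T+3.2*cz; seat=tab-33*cz
pl([seat+8*cz+a*12*ax+b*26*ay for a,b in [(-1,-1),(-1,1),(1,1),(1,-1)]],(0,255,0))
pl([tab+17*cz+a*6*ax+b*13*ay for a,b in [(-1,-1),(-1,1),(1,1),(1,-1)]],(0,255,0))
bx=np.array([-.048*.9916,.9988*.9916,-.13]);by=np.array([.9988,.048,0]);bz=np.cross(by,bx)
e=np.array([610.4-.048*69.5,69.5,60])
for h,col in ((18,(255,0,0)),(0,(255,255,0))): pl([e+bz*h+a*bx+b*15*by for a,b in [(-150,-1),(130,-1),(130,1),(-150,1)]],col)
ex=np.array([.9988,.048,0])
pl([e-40*ex,e+40*ex],(0,0,255),False)
cv2.imwrite('pics/ov.png',img); print(seat,e,bz)
E
```

```text
[605.7  72.9 116.9] [607.1  69.5  60. ] [-0.   0.1  1. ]
```

View pics/ov.png

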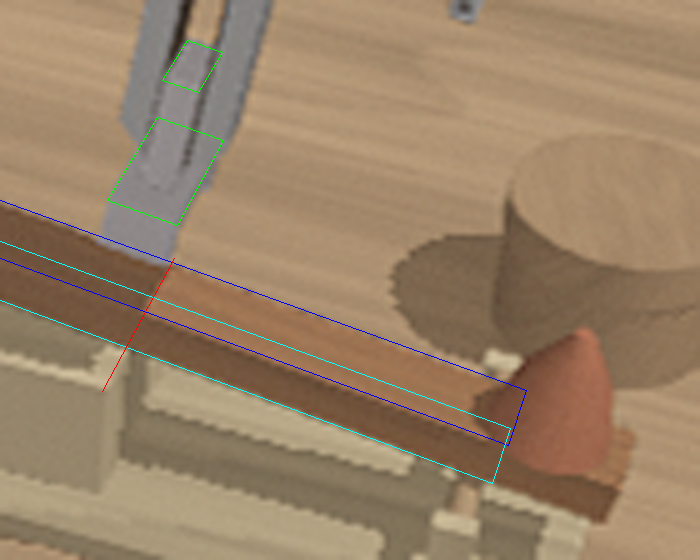

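```bash
python3 - <<'E'
from h import *
c=cam('scene'); g=cv2.imread('pics/scene0.png',0).astype(int)
for X in [(647,72,60),(647,72,12),(647,72,36),(568,67,60)]: print(X,px(c,X))
for v in range(216,252,3): print(v,g[v,300:328])
t=cam('top'); g=cv2.imread('pics/top0.png',0).astype(int)
print('top',px(t,(640,71,60)),px(t,(575,67,60)))
for v in [200,203,206,235,238,241,244]: print(v,g[v,210:235])
# bar boundaries in scene now
c=cam('scene')
r=ctrl.cut_out('scene','crossbar')[0]; m=r['region']
bx=np.array([-.048*.9916,.9988*.9916,-.13]);by=np.array([.9988,.048,0]);bz=np.cross(by,bx);e=np.array([607.1,69.5,60])
for s in [-60,-40,20,40,60,80]:
    a=px(c,e+18*bz+s*bx-15*by); b=px(c,e+s*bx+15*by)
    out=[]
    for p in (a,b):
        col=np.where(m[:,int(round(p[0]))])[0]; out.append((p,col.min()-.5,col.max()+.5))
    print(s,out)
E
```

```text
(647, 72, 60) [310.2 227.8]
(647, 72, 12) [308.6 249. ]
(647, 72, 36) [309.4 238.6]
(568, 67, 60) [323.8 201.3]
216 [173 175 178 166 140 120 119 105  87  91  89  90  89  91  90  92  90  92
  89  90  89  92  87  89  86  84  85  83]
219 [159 159 160 162 163 164 165 167 169 172 170 173 174 178 180 155  96  95
  99  98  89  92  89  90  87  88  93  88]
222 [166 166 164 163 162 161 162 161 159 159 157 160 161 158 147 124 104 106
 107 127 147 141 146 163 171 177 165 156]
225 [131 150 163 167 172 174 176 178 177 173 173 171 157 137 138 128 104 108
 109 126 145 142 152 157 156 156 154 153]
228 [132 133 129 132 131 129 131 130 129 125 125 132 140 137 123 102 109 110
 107 132 164 169 170 167 166 163 164 159]
231 [130 131 131 131 130 130 133 131 129 129 132 140 139 137 125 104 110 110
 109 111 108 112 109 106 105 104 103 107]
234 [131 133 130 130 131 129 131 131 130 129 134 141 139 139 129 105 107 115
 118 116 116 117 113 113 112 114 111 111]
237 [128 130 130 130 129 130 130 129 130 131 134 142 138 141 129 107 112 112
 113 115 116 115 114 117 116 116 119 120]
240 [132 131 129 130 129 130 130 133
[... 1302 characters left out ...]
, 207. ]), np.float64(187.5), np.float64(207.5))]
-40 [(array([300.6, 193.4]), np.float64(193.5), np.float64(214.5)), (array([292.9, 211. ]), np.float64(190.5), np.float64(211.5))]
20 [(array([332.9, 205.1]), np.float64(205.5), np.float64(225.5)), (array([325.6, 223. ]), np.float64(203.5), np.float64(223.5))]
40 [(array([343.9, 209.1]), np.float64(210.5), np.float64(230.5)), (array([336.7, 227.2]), np.float64(207.5), np.float64(227.5))]
60 [(array([355. , 213.1]), np.float64(213.5), np.float64(234.5)), (array([347.9, 231.3]), np.float64(211.5), np.float64(231.5))]
80 [(array([366.2, 217.2]), np.float64(217.5), np.float64(237.5)), (array([359.2, 235.5]), np.float64(215.5), np.float64(235.5))]
```

>>> play_rows(linear=[[1, -1.5, 10], [1.3, -2.7, 20], [1.3, -3.8, 28], [1.3, -4.5, 33], [1.3, -4.9, 36], [1.3, -5.1, 37.5], [1.3, -5.1, 37.5], [1.3, -5.1, 37.5]], angular=[[0, 0, 0], [0, 0, 0], [0, 0, 0], [0, 0, 0], [0, 0, 0], [0, 0, 0], [0, 0, 0], [0, 0, 0]], claw=[-1, -1, -1, -1, -1, -1, -1, -1])

```text
time: 23.7
tool_pos: [607.0, 77.0, 108.9]
eef_rot: [[0.999, 0.047, 0.007], [0.048, -0.99, -0.129], [0.0, 0.13, -0.992]]
force: [0.2, -0.0, -0.2]
width: 11.5
gripper_force: 30.0
```

```bash
python3 - <<'E'
from h import *
look()
c=cam('scene'); save(c,'s7.png')
for n in ['scene','top']:
    c=cam(n)
    for th in ['clip_tab','clip_seat','bar_mid']:
        for r in ctrl.place_of(n,th)[:1]: print(n,th,round(r['confidence'],2),w(c,r['point']))
E
```

```text
scene rows/cols 166 253 236 416 0.76
top cols 226 313 nose 61.31635617196693
23.9 [606.9  77.  108.8] [-0.2  0.4 -0.5]
scene clip_tab 0.89 [609.9  80.1 113.7]
scene clip_seat 0.95 [610.6  77.9  80.2]
scene bar_mid 0.86 [609.7  85.4  72. ]
top bar_mid 0.62 [611.8  77.8  68. ]
```

>>> play_rows(linear=[[0, 0, 0.6], [0, -0.1, 1.2], [0, -0.1, 1.2], [0, -0.1, 1.2]], angular=[[0, 0, 0], [0, 0, 0], [0, 0, 0], [0, 0, 0]], claw=[-1, -1, -1, -1])

```text
time: 24.75
tool_pos: [606.8, 76.9, 107.4]
eef_rot: [[0.999, 0.047, 0.006], [0.048, -0.99, -0.13], [-0.0, 0.13, -0.992]]
force: [0.0, 0.9, 0.1]
width: 11.7
gripper_force: 30.0
```

>>> play_rows(linear=[[0, 0, 0.4], [0, 0, 0.4], [0, 0, 0.4], [0, 0, 0.4], [0, 0, 0.4], [0, 0, 0.4], [0, 0, -5], [0, 0, -20], [0, 0, -50], [0, 0, -90], [0, 0, -120], [0, 0, -120]], angular=[[0, 0, 0], [0, 0, 0], [0, 0, 0], [0, 0, 0], [0, 0, 0], [0, 0, 0], [0, 0, 0], [0, 0, 0], [0, 0, 0], [0, 0, 0], [0, 0, 0], [0, 0, 0]], claw=[-1, -0.7, -0.55, -0.4, -0.4, -0.4, -0.4, -0.4, -0.4, -0.4, -0.4, -0.4])

```text
time: 25.95
tool_pos: [607.4, 93.2, 232.5]
eef_rot: [[0.999, 0.047, 0.015], [0.048, -0.991, -0.128], [0.008, 0.129, -0.992]]
force: [-0.3, 0.9, -0.8]
width: 28.1
gripper_force: 0.0
```

```bash
python3 - <<'E'
from h import *
look()
for n in ['scene','top']:
    c=cam(n)
    for th in ['clip_tab','clip_seat','bar_mid','edge']:
        for r in ctrl.place_of(n,th)[:1]: print(n,th,round(r['confidence'],2),w(c,r['point']))
    if n=='scene': 
        F=5;u0,v0,W,H=280,140,150,115
        img=cv2.resize(cv2.cvtColor(c['image'],cv2.COLOR_RGB2BGR)[v0:v0+H,u0:u0+W],None,fx=F,fy=F,interpolation=cv2.INTER_CUBIC)
        bx=np.array([-.048*.9916,.9988*.9916,-.13]);by=np.array([.9988,.048,0]);bz=np.cross(by,bx);e=np.array([607.0,70.3,60])
        seat=e+.7*bx+18*bz
        q=np.array([(px(c,seat+8*bz+a*12*bx+b*26*by)-[u0,v0]+.5)*F for a,b in [(-1,-1),(-1,1),(1,1),(1,-1)]]).round().astype(np.int32)
        cv2.polylines(img,[q],True,(0,255,0),1); cv2.imwrite('pics/fin.png',img)
E
```

```text
scene rows/cols 166 253 236 416 0.76
top cols 123 313 nose 226.2251211870192
26.15 [605.7  92.4 225.6] [ 0.3 -0.1 -0.2]
scene clip_tab 0.91 [610.2  75.7 110.6]
scene clip_seat 0.85 [607.6  75.9  81.8]
scene bar_mid 0.57 [608.1  83.6  74.6]
scene edge 0.78 [604.   67.1  63.6]
top clip_tab 0.74 [606.4  78.8 113.8]
top clip_seat 0.7 [605.7  76.2  76.4]
top bar_mid 0.71 [605.4  72.2  73.4]
top edge 0.96 [610.3  68.3  62.1]
```

View pics/fin.png

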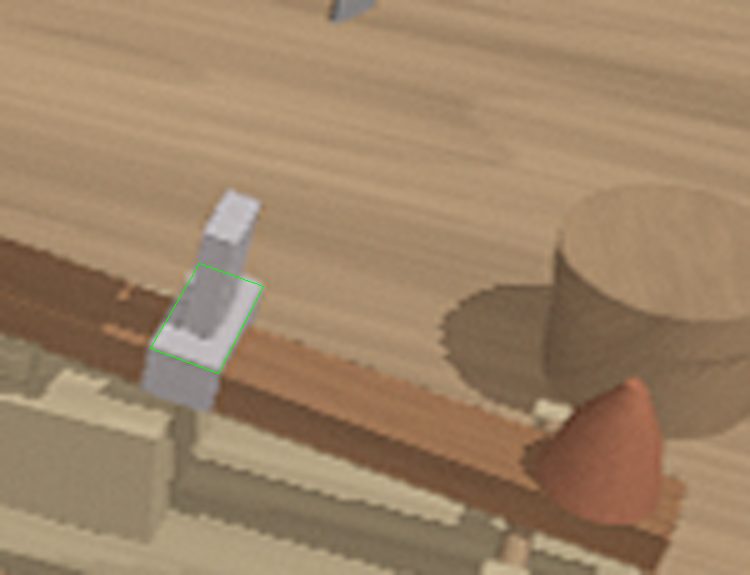

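The picture shows the clip sitting astride the tipped bar on its predicted outline (bridge corners (200,265) to (218,373)), with the fingers well clear.

```bash
python3 -c "from h import *; print(ctrl.sign_off())"
```

```text
the job is handed in; nothing more can be done
None
```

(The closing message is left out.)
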